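# Show the right hearing aid to the phone camera

## Task

Slide the hood of the UV sanitiser fully open, lift the right-ear hearing aid (the one with the red top) out of its socket, and hold it up for the video call: its battery door 14 cm straight out from the phone's front camera lens and centred on it, door side facing the lens, red top uppermost, and the aid leaning just as the phone does so that it is parallel to the screen. Finish still holding it there, motionless, between the fingers; leave the hood open, the blue-topped aid in its socket, and do not touch the phone or shift the cup, battery tray or bottle opener.

Things in the scene. Friction and masses are not known exactly. Their poses are not given: they have to be found in the camera images.
- sanitiser: White UV sanitiser, fixed; plinth 104 (x) x 220 (y) x 28 mm, origin under its centre, +x side away from the robot. Grey cradle on its +y half (34 x 98 mm, top at z 38 mm): two sockets at x 0, y +30 and +80 mm, 8 mm deep, floor at z 30 mm, each holding an aid with 1.5 mm play. Fixed end wall at y 105 to 108 mm, 98 mm high. The closed hood covers this half.
- hood (a joint): Sliding hood, m: 0 = closed over the aids, 0.107 = end stop; fully open counts above 0.095; starts at 0 to 0.02. Slides along the sanitiser's -y, stays where left (friction about 1.5 N). Hollow white shell 98 (x) x 102 (y) x 70 mm, open below and at its +y end; its top is 98 mm above the table.
- hood_grip (a point): Middle of the top of the hood's grey grip rib, 120 mm above the table; rib 44 mm long along the sanitiser's x, 12 mm thick along its y, 22 mm high above the hood's top. Moves with the hood; when closed it is at x 0, y +54 mm from the sanitiser's origin.
- right_aid: Right hearing aid: beige shell, red top, 12 (x) x 20 (y) x 52 mm (z), about 14 g, loose; origin at centre of underside, z up. Stands in either socket, sunk 8 mm. Dark battery door 15 x 16 mm low on its +x side, which starts facing the sanitiser's +x. Thin clear ear hook 6 mm above the top (look only). Gripping near the top across the 12 mm leaves the door in view.
- right_door (a point): Centre of the battery door of the right (red) aid, at x = 6, y = 0, z = 12 mm in the aid's frame; axes as the aid's.
- right_aim (a point): Imaginary point 140 mm straight out from the red aid's battery door (along the aid's +x, at x = 146, y = 0, z = 12 mm in its frame). It lies at the phone lens when the aid is presented properly.
- left_aid: Left-ear hearing aid: same as the right one but with a blue top; stands in the other socket and stays there.
- phone: Black phone 9 (x) x 74 (y) x 150 mm (z), fixed in its stand, leaning back 0.35 rad (20 deg). Origin at centre of its lower edge, 32 mm above the table; z up along the phone, x into the screen, so its front camera looks along -x, 20 deg upward. When presented properly the aid's x, y, z axes are parallel to the phone's.
- lens (a point): Front camera lens, middle of the top of the phone's screen side, at x = -4.5, y = 0, z = 142 mm in the phone's frame, about 167 mm above the table.
- view (a point): Point in the air 140 mm straight out from the lens (x = -144.5, y = 0, z = 142 mm in the phone's frame), about 215 mm above the table: where the battery door must be held. Axes as the phone's.
- phone_stand: Aluminium phone stand, fixed, foot 100 x 80 mm; origin under the phone's lower edge on the table, z up, -x is the side the phone looks to.
- cup: Grey ceramic cup, rim diameter 80 mm, 85 mm high, loose; origin at the centre of its underside. Bystander.
- battery_tray: Clear tray 50 x 110 x 14 mm with hearing-aid batteries, loose; origin at the centre of its underside. Bystander.
- opener: Flat steel bottle opener, about 112 mm long (x), 4 mm thick, loose; origin on the table near its middle. Bystander.
Not all that is in view belongs to the job. Several things have the shape of the sanitiser; the one meant has the colours described above. Several things have the shape of the phone_stand; the one meant has the colours described above.

How it is judged (in metres and radians):
On the way, in this order (a step that is already met when the one before it is completed fails the run):
1. the hood is slid fully open, the red aid still in its socket (value of joint hood above 0.095 m and height (world z) of right_aid below 0.036 m), for 0.2 s.
2. the red aid is lifted out, held in the fingers, hood still open (value of joint hood above 0.095 m and height (world z) of right_aid above 0.06 m and contact force between right_aid and the fingers above 0.5 N), for 0.2 s.
At the end, for the whole second after the job is handed in: Red aid held still in the fingers alone: door within 20 mm of the point 140 mm out from the lens, facing it, red top up, axes within 0.2 rad of the phone's; speed under 20 mm/s and 0.15 rad/s; hood past 0.095 m; blue aid in its socket, moved under 12 mm (distance between right_door and view below 0.02 m and angle between the x axis of right_aid and the x axis of phone, either way round below 0.2 rad and angle between the z axis of right_aid and the z axis of phone, either way round below 0.2 rad and angle between right_aid's own z axis and vertical below 0.8 rad and distance between right_aim and lens below 0.06 m and linear speed of right_aid below 0.02 m/s and angular speed of right_aid below 0.15 rad/s and contact force between right_aid and the fingers above 0.5 N and height (world z) of right_aid above 0.12 m and contact force between right_aid and phone_stand below 0.1 N and contact force between right_aid and sanitiser below 0.1 N and value of joint hood above 0.095 m and distance of left_aid from where it was at the start of the episode below 0.012 m and angle between left_aid's own z axis and vertical below 0.3 rad); the arm keeps its last pose, push and grip.
It fails at once if the blue-topped aid is pulled out of its socket (distance of left_aid from where it was at the start of the episode above 0.02 m).
It fails at once if the phone or its stand is touched by robot or aid (contact force between any of the arm, the fingers, right_aid and phone_stand above 0.5 N).
It fails at once if the cup is shifted more than 20 mm (distance of cup from where it was at the start of the episode above 0.02 m).
It fails at once if the battery tray is shifted more than 20 mm (distance of battery_tray from where it was at the start of the episode above 0.02 m).
It fails at once if the bottle opener is shifted more than 20 mm (distance of opener from where it was at the start of the episode above 0.02 m).
It also fails if it takes over 48 s, if anything falls off the work surface, if the arm or the gripper's body presses on something with over 40 N, if the wrist force passes 120 N, or if a joint passes its speed limit or range.

## Robot

A 6-joint arm with a two-finger parallel gripper is mounted at the origin on the work surface. World frame = base frame: x ahead of the robot, y to its left, z up, the work surface at z = 0. Lengths are in mm, angles in rad, forces in N, time in s.
With the tool pointing down it reaches from about 300 to 825 mm from the base axis. Payload 5.4 kg.
Tool frame: the origin (TCP) lies on the centre line of the jaws, within the pads' length; the fingertips stand 25 mm ahead of it and the grasp point (between the pads) lies 6 mm ahead of it (ctrl.nose_length is the distance from the TCP to the fingertips, in mm); z points along the fingers, y is the line along which they close (so a half turn about z gives the same grasp; the last joint's range is limited). The gripper opens to 92 mm and grips with 3 to 60 N. Pads are 20 mm wide; open, the fingers measure 128 mm over their backs; the gripper's body (75 mm by 189 mm) begins 69 mm behind the grasp point.
Start: joints at [0.934, 0.158, 1.597, -0, 1.386, -0.21], TCP at [238.034, 523.398, 239.601] pointing down, gripper open.
Joint ranges: [-2.91, 2.91], [-0.94, 2.29], [0.18, 2.7], [-1.29, 4.43], [0.17, 2.64], [-3, 3]. Speed limits (rad/s): [2.57, 2.57, 3.14, 3.14, 3.14, 3.14].

## Interface

Orientations are given as a rotation vector (axis times angle).
In Python, from bench import monitor, viewer, ctrl gives the robot as it stands. The module is installed in compiled form; this text tells all that it offers.
- The arm moves only by the shell command python3 -m jog 'ROWS' [FORCE]. ROWS is JSON, a list that holds one entry, the list of rows, each a list of 7 numbers: the shift along the world's x, y, z normalised to -1 to 1, where 1 is 500 mm, then the turn, a rotation vector about the world's x, y, z normalised to -1 to 1, where 1 is 0.5 rad, then the closure, from 0 (fully open) to 1 (shut). In form: [[[dx, dy, dz, rx, ry, rz, hand], ...]]. A call has 1 to 10 rows; each row is the pose to reach, as a shift and turn from the pose commanded when the call began; what a row does not reach only later rows make up. A row lasts 1/8 s, in which the tool goes at most 62.5 mm and 10.7 degrees, less where a joint would pass 70% of its speed; a pose out of reach is approached as far as the arm can. A call with a number of a shift or a turn outside -1 to 1 is refused whole. A call with a gripper value outside its range is refused whole. The fingers move at their own pace and stop on an object; FORCE is the grip in N (left out, the last holds). Time passes only in rows, so rows that repeat a pose let the fingers close. It gives the time, the measured TCP pose, the force, the opening and the grip force at its end, in the units of the state.
- monitor.read_state(): the state, without advancing time (a new reading comes with each control period).
- viewer.grab_frame(name): name is "scene" or "top"; returns a dict with "frame" (420x560x3 uint8, red, green, blue), "range_z" (420x560 float32, mm along the optical axis (not along the pixel's ray), 0 where there is no reading), "fx", "fy", "cx", "cy" (pixels), "R" (3x3) and "t" (3): a world point X has camera coordinates R X + t. Camera axes: x right, y down, z forward; pixel columns grow to the right and rows downward; lengths in mm; the calibration is good to about 2 mm. A picture is of the moment at which its call begins.
- ctrl.close_job(): hands the job in; it is judged then, once.
The state is a dict: "clock": time; "joint_positions": joint angles; "qvel": joint speeds; "joint_efforts": joint torques, N m; "ee_pos": TCP position; "eef_rot": TCP orientation; "wrist_force": force on the tool from outside, world axes, zero at the start; "ft_torque": the same for the moment, N m; "finger_gap": finger opening in mm; "grip_force": force on a finger pad.
Only numpy, scipy, OpenCV 4.12 (cv2) and the standard library are available. Lean on these libraries where they do the work, as an engineer would, in place of code of your own. Each camera call takes 0.05 s, during which the arm holds its last target. There are 200 camera calls.

## Working session

There is one attempt and no reset: what is moved stays moved. The work goes in short steps, Python scripts to look and compute and a shell command to move; the robot and the scene stay as the last step left them, time stands still between calls to the robot, and variables do not carry over. Pictures are saved under pics/ and viewed, at most 10 in all, crops included, and the job is handed in when it is done.

```bash
mkdir -p pics
cat > h.py <<'E'
import numpy as np, cv2
from bench import monitor, viewer, ctrl
def grab(n):
    f=viewer.grab_frame(n); return f
def save(f,p,crop=None,s=1):
    im=f["frame"][:,:,::-1]
    if crop: im=im[crop[1]:crop[3],crop[0]:crop[2]]
    cv2.imwrite(p,cv2.resize(im,None,fx=s,fy=s,interpolation=cv2.INTER_CUBIC))
def world(f):
    z=f["range_z"]; v,u=np.mgrid[:z.shape[0],:z.shape[1]]
    c=np.stack([(u-f["cx"])/f["fx"]*z,(v-f["cy"])/f["fy"]*z,z],-1)
    W=(c-np.array(f["t"]))@np.array(f["R"]); W[z==0]=np.nan
    return W
E
python3 - <<'E'
from h import *
s=monitor.read_state();print(s)
for n in("scene","top"):
    f=grab(n);save(f,f"pics/{n}1.png",s=1.4);np.savez(f"{n}1.npz",**f)
    print(n,f["fx"],f["R"],f["t"])
E
```

```text
{'clock': 0.0, 'joint_positions': array([ 9.33921781e-01,  1.59063008e-01,  1.59823841e+00, -1.60539465e-05,
        1.38617116e+00, -2.10113301e-01]), 'qvel': array([ 0.00037944, -0.00200117,  0.00020902, -0.00092122,  0.00170126,
       -0.00080773]), 'joint_efforts': array([ 7.79446600e-04, -3.85578847e+01, -3.22103870e+01,  7.01385224e-02,
        3.78904631e-02, -1.57982395e-04]), 'ee_pos': array([237.68467124, 522.93830245, 238.60793481]), 'eef_rot': array([-6.65114198e-01, -3.06960210e+00,  2.70163866e-03]), 'wrist_force': array([-1.07515486,  0.46108405, -1.29849537]), 'ft_torque': array([ 0.01816721, -0.05415032, -0.00065165]), 'grip_force': 0.0, 'finger_gap': 92.0780329504167}
scene 465.0512026365128 [[-0.89002169  0.45545567  0.02053094]
 [ 0.25818197  0.5406149  -0.80067322]
 [-0.37577049 -0.70731582 -0.59874943]] [ 426.20315015  -48.09191484 1441.05463738]
top 544.2230995132609 [[ 0.02189504 -0.99971302  0.00972067]
 [-0.99253929 -0.02290236 -0.11975489]
 [ 0.11994314 -0.0070261  -0.9927559 ]] [  45.54377124  519.11112386 1336.6851472 ]
```

View pics/scene1.png

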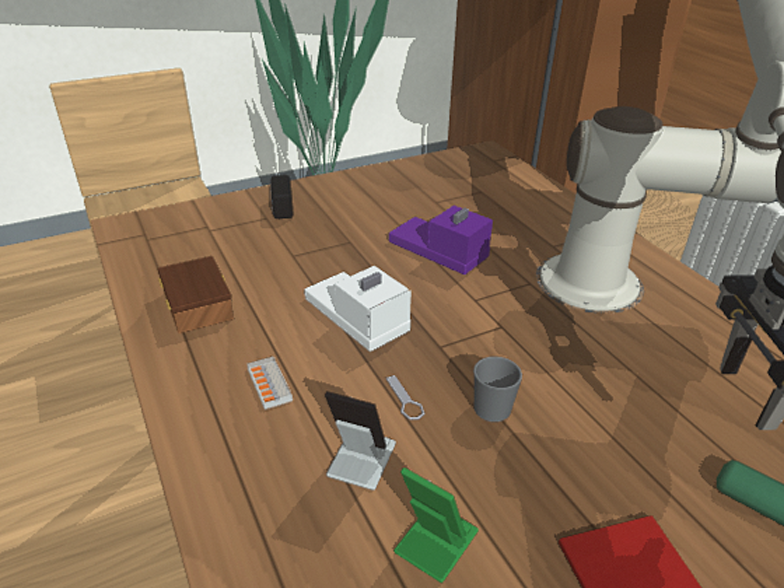

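View pics/top1.png

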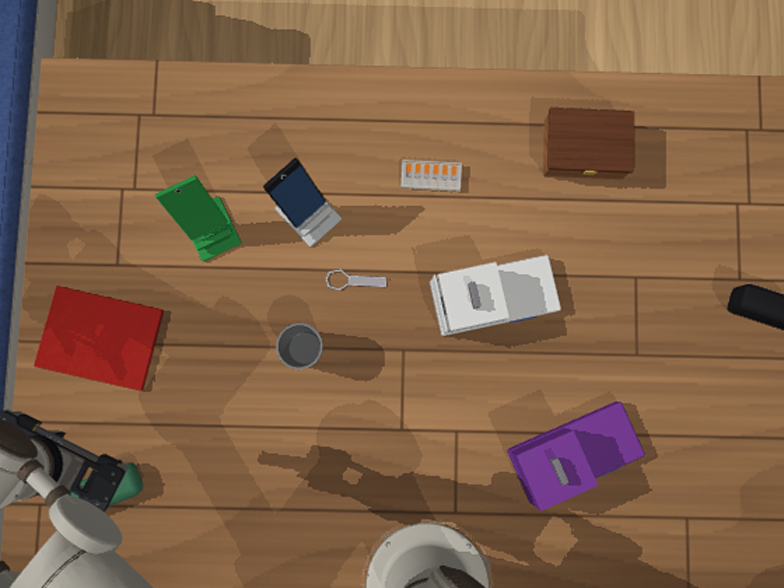

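Candidates for the sanitiser are the white one (top view 495,295) and the purple one (575,455). White fits, with its hood on the left (+y) and the rib at (475,295). Candidates for the phone stand are the aluminium one with the black phone (300,200) and the green one (198,218). Aluminium fits. Next I'll measure both and make one confirming crop.

Run:
```python
from h import *
f=dict(np.load("top1.npz"));W=world(f)
save(f,"pics/c1.png",(180,95,410,250),3.3)
def pts(u0,v0,u1,v1,zl,zh):
    w=W[int(v0/1.4):int(v1/1.4),int(u0/1.4):int(u1/1.4)].reshape(-1,3)
    return w[(w[:,2]>zl)&(w[:,2]<zh)]
def rect(p): 
    r=cv2.minAreaRect(p[:,:2].astype(np.float32)); return r,cv2.boxPoints(r).round(1).tolist(),len(p),p[:,2].mean()
reg=(415,235,575,345)
print("hoodtop",rect(pts(*reg,92,103)))
print("rib",rect(pts(*reg,113,126)))
print("plinth",rect(pts(*reg,22,33)))
# phone
p=pts(258,150,345,250,45,176)
# plane fit of screen: RANSAC
rng=np.random.default_rng(0);best=None
for _ in range(500):
    a=p[rng.choice(len(p),3,False)];n=np.cross(a[1]-a[0],a[2]-a[0]);l=np.linalg.norm(n)
    if l<1:continue
    n/=l;i=abs((p-a[0])@n)<2
    if best is None or i.sum()>best.sum():best=i
q=p[best];c=q.mean(0);n=np.linalg.svd(q-c)[2][2];n*=np.sign(n[2])
print("phone n",n,"tilt up",np.arcsin(n[2]),len(q),len(p),"c",c,"zmax",q[:,2].max())
e=np.array([-n[1],n[0],0]);e/=np.linalg.norm(e);up=np.cross(n,e);up*=np.sign(up[2])
a=np.c_[(q-c)@e,(q-c)@up].astype(np.float32);print(cv2.minAreaRect(a),e,up, a.min(0),a.max(0))
for nm,r,zl,zh in(("cup",(270,318,330,375),75,95),("opener",(320,262,395,295),2.5,10),("tray",(395,150,470,198),5,30)):
    print(nm,rect(pts(*r,zl,zh)))
```

```text
hoodtop (((500.3783874511719, -61.504150390625), (98.21989440917969, 110.44440460205078), 13.377274513244629), [[439.79998779296875, -19.100000381469727], [465.3999938964844, -126.5999984741211], [560.9000244140625, -103.9000015258789], [535.4000244140625, 3.5999999046325684]], 1565, np.float64(98.71633147941661))
rib (((501.1765441894531, -65.45651245117188), (43.592864990234375, 12.38498592376709), 12.696765899658203), [[478.6000061035156, -64.19999694824219], [481.29998779296875, -76.30000305175781], [523.7999877929688, -66.69999694824219], [521.0999755859375, -54.599998474121094]], 100, np.float64(120.45742425322362))
plinth (((512.0029296875, -113.3045883178711), (105.83601379394531, 220.79269409179688), 13.405207633972168), [[434.8999938964844, -18.200000762939453], [486.1000061035156, -233.0], [589.0999755859375, -208.39999389648438], [537.9000244140625, 6.400000095367432]], 1567, np.float64(28.38252851471598))
phone n [-0.68433721 -0.64444388  0.34113732] tilt up 0.34812653270207466 823 1120 c [667.97438631 242.54121566 113.81395617] zmax 175.87054206286373
((0.80469894409179
[... 366 characters left out ...]
.6999969482422], [448.79998779296875, 190.3000030517578], [447.1000061035156, 269.1000061035156]], 203, np.float64(85.0753088911775))
opener (((541.0850219726562, 139.27499389648438), (57.45234680175781, 136.210693359375), 1.414016604423523), [[510.70001220703125, 206.6999969482422], [514.0, 70.5], [571.5, 71.9000015258789], [568.0999755859375, 208.10000610351562]], 506, np.float64(4.850215032516069))
tray (((739.888916015625, 5.116996765136719), (88.91055297851562, 136.06813049316406), 1.2964503765106201), [[693.9000244140625, 72.0999984741211], [697.0, -63.900001525878906], [785.9000244140625, -61.900001525878906], [782.7999877929688, 74.0999984741211]], 624, np.float64(9.390836151361192))
```

View pics/c1.png

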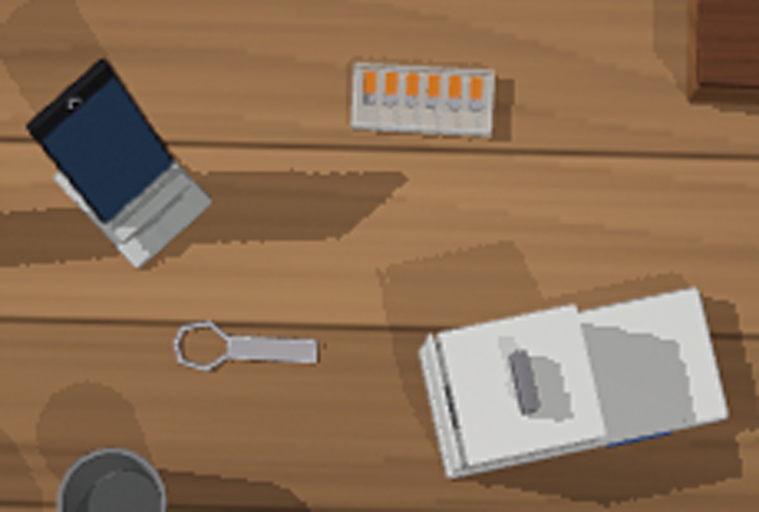

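The crop shows the white sanitiser with its grey rib at about (525,380). The black phone is in the aluminium stand, with its lens near (75,103). Measured sizes and heights match: rib top 120, hood top 98, phone tilt 0.348, sanitiser yaw 13.4°. I'm moving above the rib now.

```bash
python3 -m jog '[[[0.4,-0.85,0,0,0,1,0],[0.4,-0.85,0,0,0,1,0],[0.4,-0.85,0,0,0,1,0],[0.4,-0.85,0,0,0,1,0],[0.4,-0.85,0,0,0,1,0],[0.4,-0.85,0,0,0,1,0],[0.4,-0.85,0,0,0,1,0],[0.4,-0.85,0,0,0,1,0]]]' 20
python3 -m jog '[[[0.127,-0.327,-0.08,0,0,0.32,0],[0.127,-0.327,-0.08,0,0,0.32,0],[0.127,-0.327,-0.08,0,0,0.32,0],[0.127,-0.327,-0.08,0,0,0.32,0],[0.127,-0.327,-0.08,0,0,0.32,0]]]'
python3 - <<'E'
from h import *
from scipy.spatial.transform import Rotation as R
s=monitor.read_state();m=R.from_rotvec(s["eef_rot"]).as_matrix();print(s["ee_pos"],s["joint_positions"],m.round(3),np.degrees(np.arctan2(m[1,1],m[0,1])))
f=grab("scene");save(f,"pics/s2.png",(200,140,440,320),3)
E
```

```text
clock: 1.1
ee_pos: [438.5, 96.0, 239.4]
eef_rot: [0.112, -3.139, 0.0]
wrist_force: [0.2, 0.0, -0.1]
finger_gap: 91.7
grip_force: 0.0
clock: 1.72
ee_pos: [501.1, -64.5, 199.3]
eef_rot: [0.365, -3.119, -0.001]
wrist_force: [-0.7, 0.0, 0.2]
finger_gap: 91.9
grip_force: 0.0
[501.10818837 -64.52633077 199.29910678] [-3.67910480e-01  1.21534161e-02  1.83448707e+00  4.32060562e-04
  1.29617059e+00 -2.17177755e+00] [[-0.973 -0.231 -0.001]
 [-0.231  0.973  0.001]
 [ 0.001  0.001 -1.   ]] 103.34721948421043
```

```bash
python3 -m jog '[[[0,-0.002,-0.08,0,0,0,0],[0,-0.002,-0.145,0,0,0,0],[0,-0.002,-0.145,0,0,0,0.8],[0,-0.002,-0.145,0,0,0,1],[0,-0.002,-0.145,0,0,0,1],[0,-0.002,-0.145,0,0,0,1],[0,-0.002,-0.145,0,0,0,1],[0,-0.002,-0.145,0,0,0,1]]]' 20
```

```text
clock: 2.78
ee_pos: [501.5, -66.1, 127.2]
eef_rot: [-0.365, 3.12, -0.0]
wrist_force: [-0.1, -0.1, -0.7]
finger_gap: 33.9
grip_force: 0.0
```

```bash
python3 -m jog '[[[0,0,0,0,0,0,1],[0,0,0,0,0,0,1],[0,0,0,0,0,0,1],[0,0,0,0,0,0,1],[0,0,0,0,0,0,1]]]' 20
```

```text
clock: 3.4
ee_pos: [501.5, -66.0, 127.1]
eef_rot: [0.365, -3.12, -0.0]
wrist_force: [-0.1, 1.3, 0.1]
finger_gap: 12.0
grip_force: 20.0
```

```bash
python3 -m jog '[[[0.008,-0.032,0,0,0,0,1],[0.016,-0.065,0,0,0,0,1],[0.023,-0.098,0,0,0,0,1],[0.031,-0.13,0,0,0,0,1],[0.039,-0.163,0,0,0,0,1],[0.046,-0.195,0,0,0,0,1],[0.046,-0.195,0,0,0,0,1],[0.046,-0.195,0,0,0,0,1],[0.046,-0.195,0,0,0,0,1]]]'
```

```text
clock: 4.53
ee_pos: [524.7, -164.0, 127.1]
eef_rot: [-0.366, 3.12, -0.002]
wrist_force: [0.8, -0.9, -2.6]
finger_gap: 12.0
grip_force: 20.0
```

```bash
python3 -m jog '[[[0,0,0,0,0,0,0.7],[0,0,0,0,0,0,0.7],[0,0,0,0,0,0,0.7],[0,0,0.06,0,0,0,0.4],[0,0,0.2,0,0,0,0],[-0.4,0,0.3,0,0,-0.5,0],[-0.4,0,0.3,0,0,-1,0],[-0.4,0,0.3,0,0,-1,0],[-0.4,0,0.3,0,0,-1,0],[-0.4,0,0.3,0,0,-1,0]]]'
python3 - <<'E'
from h import *
for n in("scene","top"):
    f=grab(n);np.savez(f"{n}2.npz",**f)
    if n=="top":save(f,"pics/t2.png",(280,160,430,260),5)
    else: save(f,"pics/s2.png",(200,150,320,260),5)
E
```

```text
clock: 5.78
ee_pos: [324.3, -164.0, 277.9]
eef_rot: [0.42, 3.111, -0.003]
wrist_force: [0.4, -0.2, 0.2]
finger_gap: 91.3
grip_force: 0.0
```

View pics/t2.png

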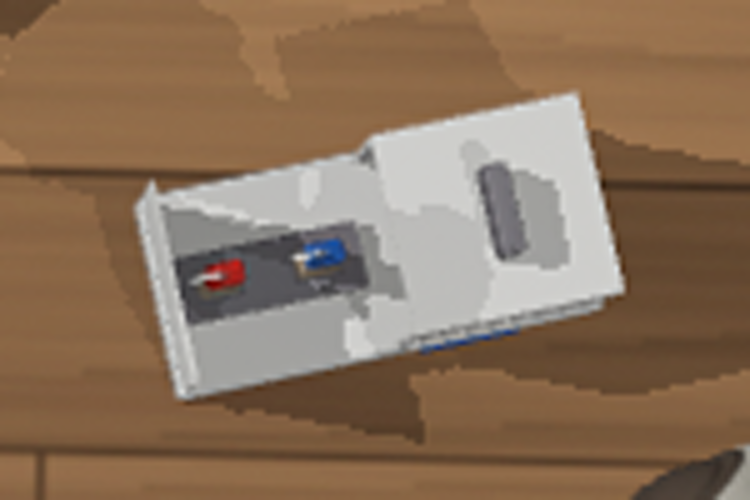

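The hood is open. The red-topped aid is at (225,272), in the outer socket by the end wall. The blue one is at (325,253). Next I'll measure the red top, the hood travel and the lens.

Run:
```python
from h import *
for n in("top","scene"):
    f=dict(np.load(f"{n}2.npz"));W=world(f);h=cv2.cvtColor(f["frame"],cv2.COLOR_RGB2HSV).astype(int)
    near=(abs(W[...,0]-500)<120)&(abs(W[...,1]+90)<160)
    for c,m in(("red",((h[...,0]<8)|(h[...,0]>172))&(h[...,1]>150)),("blue",(abs(h[...,0]-112)<12)&(h[...,1]>130))):
        p=W[m&near&(h[...,2]>60)&(W[...,2]>60)&(W[...,2]<92)]
        if len(p): print(n,c,len(p),np.median(p,0),p.min(0),p.max(0))
    if n=="top":
        p=W[near&(W[...,2]>113)&(W[...,2]<126)];print("rib",cv2.minAreaRect(p[:,:2].astype(np.float32)))
        print("lens",W[126,203],W[126,206],W[130,203],W[125:129,201:206].reshape(-1,3))
```

```text
top red 29 [495.09726825 -36.27011107  82.88888627] [487.76932496 -43.63460178  73.40403548] [500.50310488 -26.83661872  88.72952386]
top blue 29 [506.04627806 -84.50046358  82.66787914] [498.69528534 -92.04541706  78.8467343 ] [511.32406414 -74.4101693   89.12119589]
rib ((524.4222412109375, -163.85699462890625), (43.00906753540039, 12.508658409118652), 13.200418472290039)
lens [682.76684337 253.57654088 168.47220173] [685.73757043 248.23223049 158.0808327 ] [676.85420173 255.23498447 155.13768206] [[683.6188042  257.45289755 173.59094748]
 [683.65865348 255.16089958 173.65083903]
 [685.31480661 253.78093336 167.75580587]
 [685.08053573 251.32515144 168.82644757]
 [686.69799673 249.89209295 163.07675905]
 [681.64969024 257.5755178  172.20113609]
 [681.41042587 255.12086545 173.29735719]
 [682.76684337 253.57654088 168.47220173]
 [684.79041202 252.38793792 161.17356796]
 [685.05790284 250.19893906 160.39139101]
 [680.41066508 258.1282949  168.06567905]
 [680.49121182 255.85029723 167.97484277]
 [681.23233039 253.94953943 165.4152372 ]
 [682.28243959 252.2134118  161.7019041 ]
 [682.704004   250.11264504 160.33815951]
 [679.08415599 258.63763613 164.20363091]
 [679.82106063 256.73542363 161.64131321]
 [680.22115675 254.62950609 160.34780426]
 [680.43850244 252.414699   159.7425946 ]
 [681.52270439 250.68403314 155.87545988]]
scene red 12 [497.35202029 -33.93197792  80.98548998] [492.73640016 -38.0526628   76.68464919] [501.87089649 -29.95154123  83.42822671]
scene blue 16 [508.79582634 -76.64179127  80.01201506] [503.13173239 -86.76296115  75.09513543] [512.69323433 -69.95876657  85.38737972]
```

```bash
python3 -m jog '[[[0.2,0.15,-0.1,0,0,-0.37,0],[0.34,0.256,-0.2,0,0,-0.75,0],[0.34,0.256,-0.2,0,0,-1,0],[0.34,0.256,-0.2,0,0,-1,0],[0.34,0.256,-0.2,0,0,-1,0]]]' 12
python3 -m jog '[[[0,0,0,0,0,-0.37,0],[0,0,-0.04,0,0,-0.75,0],[0,0,-0.04,0,0,-1,0],[0,0,-0.04,0,0,-1,0]]]'
python3 -m jog '[[[0,0,0,0,0,-0.136,0],[0,0,0,0,0,-0.136,0],[0,0,0,0,0,-0.136,0]]]'
python3 - <<'E'
from h import *
from scipy.spatial.transform import Rotation as R
s=monitor.read_state();m=R.from_rotvec(s["eef_rot"]).as_matrix();print(s["ee_pos"],s["joint_positions"],np.degrees(np.arctan2(m[1,1],m[0,1])))
E
```

```text
clock: 6.5
ee_pos: [495.0, -32.5, 173.4]
eef_rot: [-1.166, -2.91, 0.0]
wrist_force: [-0.4, -0.3, -0.1]
finger_gap: 91.8
grip_force: 0.0
clock: 7.0
ee_pos: [494.7, -35.7, 156.9]
eef_rot: [-1.857, -2.534, 0.001]
wrist_force: [0.1, -0.6, 0.8]
finger_gap: 91.9
grip_force: 0.0
clock: 7.38
ee_pos: [494.7, -35.7, 157.3]
eef_rot: [1.942, 2.469, 0.0]
wrist_force: [-0.8, -0.9, -0.2]
finger_gap: 91.8
grip_force: 0.0
[494.69424315 -35.71375393 157.28585833] [-3.16179613e-01  3.36435564e-02  1.90055969e+00 -8.74424251e-05
  1.20706606e+00 -5.54366141e-01] 13.648866023700142
```

```bash
python3 -m jog '[[[0,0,-0.08,0,0,0,0],[0,0,-0.154,0,0,0,0],[0,0,-0.154,0,0,0,0],[0,0,-0.154,0,0,0,0.75],[0,0,-0.154,0,0,0,0.75],[0,0,-0.154,0,0,0,0.75],[0,0,-0.154,0,0,0,0.75],[0,0,-0.154,0,0,0,0.75]]]' 12
python3 - <<'E'
from h import *
f=grab("scene");save(f,"pics/s3.png",(210,160,330,260),6)
E
```

```text
clock: 8.38
ee_pos: [494.6, -35.6, 80.3]
eef_rot: [1.944, 2.467, 0.0]
wrist_force: [0.6, -0.4, -1.2]
finger_gap: 44.3
grip_force: 0.0
```

View pics/s3.png

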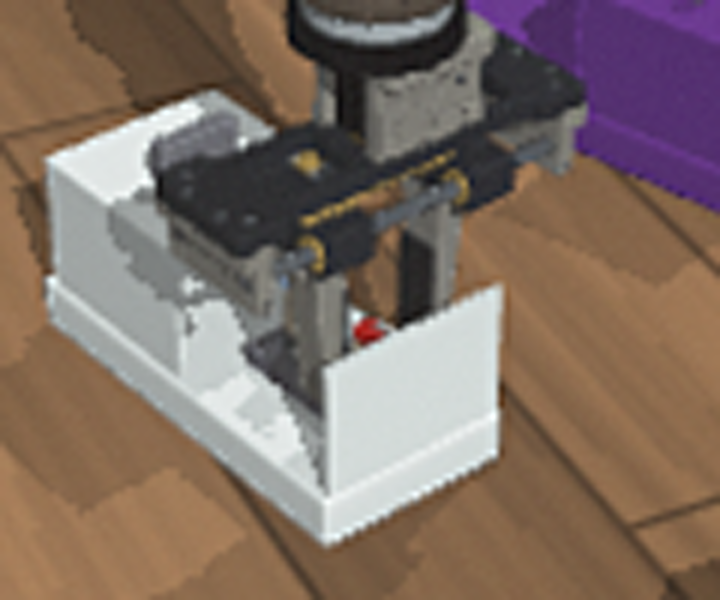

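The red top at (370,332) sits between the fingers, behind the end wall, and nothing is touching. Closing now.

```bash
python3 -m jog '[[[0,0,0,0,0,0,1],[0,0,0,0,0,0,1],[0,0,0,0,0,0,1],[0,0,0,0,0,0,1],[0,0,0,0,0,0,1],[0,0,0,0,0,0,1],[0,0,0,0,0,0,1],[0,0,0,0,0,0,1]]]' 12
```

```text
clock: 9.43
ee_pos: [494.5, -35.6, 80.1]
eef_rot: [1.944, 2.468, -0.0]
wrist_force: [0.8, -0.1, 1.3]
finger_gap: 11.7
grip_force: 12.0
```

```bash
python3 -m jog '[[[0,0,0.02,0,0,0,1],[0,0,0.05,0,0,0,1],[0,0,0.1,0,0,0,1],[0,0,0.17,0,0,0,1],[0,0,0.25,0,0,0,1],[0,0,0.32,0,0,0,1],[0,0,0.36,0,0,0,1],[0,0,0.36,0,0,0,1]]]'
python3 - <<'E'
from h import *
from scipy.spatial.transform import Rotation as R
s=monitor.read_state();M=R.from_rotvec(s["eef_rot"]).as_matrix();p=s["ee_pos"]
aid=np.array([[np.cos(.234),-np.sin(.234),0],[np.sin(.234),np.cos(.234),0],[0,0,1]])
lift=p-np.array([494.5,-35.6,80.1])
door0=np.array([494.5,-35.7,30])+aid@[6,0,12]+lift
o=M.T@(door0-p); A=M.T@aid
yaw=np.arctan2(.644,.684);n=np.array([-np.cos(.35)*np.cos(yaw),-np.cos(.35)*np.sin(yaw),np.sin(.35)])
x=-n;y=np.array([-np.sin(yaw),np.cos(yaw),0]);P=np.c_[x,y,np.cross(x,y)]
lens=np.array([682.4,254.8,167]);view=lens+140*n
Mt=P@A.T;pt=view-Mt@o
print("view",view,"door0",door0,"tcp target",pt,"shift",(pt-p)/500,"turn/0.5",R.from_matrix(Mt@M.T).as_rotvec()/.5,"body dir",-Mt[:,2])
f=grab("scene");save(f,"pics/s4.png",(180,60,370,220),4)
E
```

```text
clock: 10.42
ee_pos: [495.7, -36.0, 263.0]
eef_rot: [1.941, 2.464, 0.003]
wrist_force: [0.2, -0.6, 0.8]
finger_gap: 11.7
grip_force: 12.0
view [586.649272   164.64872978 215.00569304] door0 [501.52516081 -34.66931905 224.8769256 ] tcp target [592.00671373 169.82647611 252.84522946] shift [ 0.19263607  0.41157403 -0.02026339] turn/0.5 [-0.33606349  0.62306964  1.03181207] body dir [0.2445664  0.23416993 0.94093131]
```

View pics/s4.png

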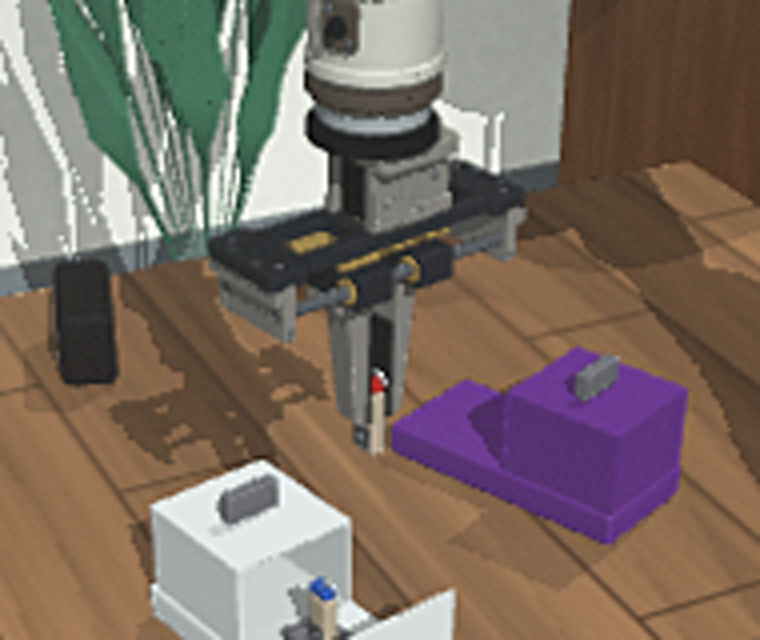

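The aid is lifted and upright at (375,410), with its door at (360,437). The blue aid stayed in its socket and the hood is still open. Moving to the lens.

```bash
python3 -m jog '[[[0.01,0.03,0,-0.03,0.06,0.1,1],[0.04,0.09,0,-0.08,0.15,0.25,1],[0.07,0.15,0,-0.13,0.24,0.4,1],[0.1,0.21,0,-0.18,0.33,0.55,1],[0.13,0.27,-0.01,-0.22,0.42,0.7,1],[0.16,0.33,-0.015,-0.27,0.51,0.85,1],[0.18,0.38,-0.02,-0.31,0.57,0.95,1],[0.193,0.412,-0.02,-0.32,0.6,1,1],[0.193,0.412,-0.02,-0.326,0.604,1,1],[0.193,0.412,-0.02,-0.326,0.604,1,1]]]'
python3 -m jog '[[[0,0,0,-0.01,0.02,0.032,1],[0,0,0,-0.01,0.02,0.032,1],[0,0,0,-0.01,0.02,0.032,1]]]'
python3 - <<'E'
from h import *
from scipy.spatial.transform import Rotation as R
s=monitor.read_state();print(s["ee_pos"],R.from_rotvec(s["eef_rot"]).as_matrix()[:,2],abs(s["qvel"]).max())
f=grab("scene");np.savez("s5.npz",**f);save(f,"pics/s5.png",(210,160,370,300),4.5);W=world(f)
g=grab("top");Wt=world(g)
h=cv2.cvtColor(f["frame"],cv2.COLOR_RGB2HSV).astype(int);near=(abs(W[...,0]-590)<60)&(abs(W[...,1]-165)<60)&(W[...,2]>185)
m=near&((h[...,0]<8)|(h[...,0]>172))&(h[...,1]>150);print("red",m.sum(),np.median(W[m],0))
b=near&(W[...,2]<245)&(h[...,0]>10)&(h[...,0]<25);print("beige",b.sum(),np.median(W[b],0),W[b].min(0))
p=Wt[(abs(Wt[...,0]-540)<60)&(Wt[...,2]>113)&(Wt[...,2]<126)&(abs(Wt[...,1]+163)<40)];print("rib",np.median(p,0))
E
```

```text
clock: 11.72
ee_pos: [590.6, 169.7, 249.4]
eef_rot: [-1.198, -2.717, 0.469]
wrist_force: [-0.6, -0.1, 0.1]
finger_gap: 12.2
grip_force: 12.0
clock: 12.1
ee_pos: [591.0, 170.1, 250.3]
eef_rot: [-1.173, -2.722, 0.481]
wrist_force: [-0.5, 0.0, -0.3]
finger_gap: 11.8
grip_force: 12.0
[591.00737805 170.09681356 250.25312096] [-0.24997411 -0.23494018 -0.9393168 ] 0.002462159287264544
red 5 [587.14347718 181.35856537 251.02803361]
beige 58 [582.764831  177.9592623 228.6853965] [572.30509702 160.24322775 203.39971343]
rib [ 524.84438919 -162.37690048  120.86359302]
```

View pics/s5.png

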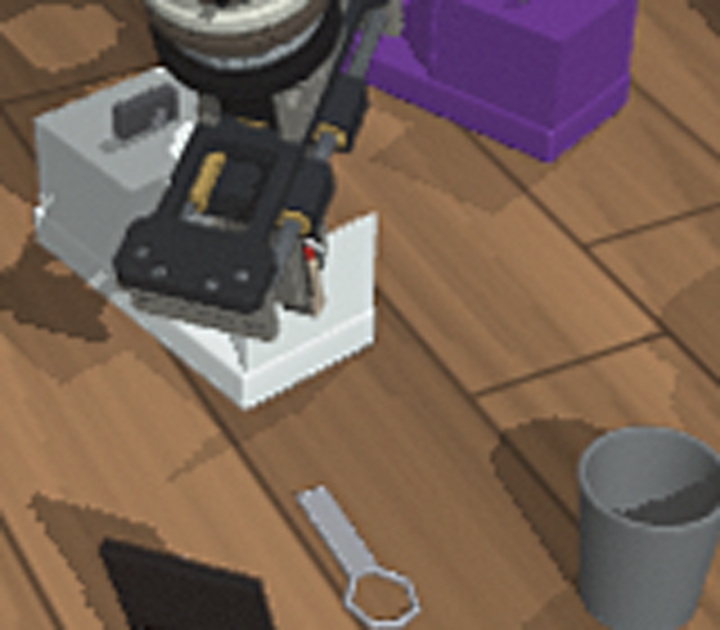

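The aid at (315,275) is held clear of the phone. Its red top and shell measure within about 5 mm and 0.1 rad of the expected pose, the hood is still open, and the arm is still. Handing in.

```bash
python3 -m jog '[[[0.001,0,0.004,0,0,0,1],[0.001,0,0.004,0,0,0,1],[0.001,0,0.004,0,0,0,1],[0.001,0,0.004,0,0,0,1],[0.001,0,0.004,0,0,0,1],[0.001,0,0.004,0,0,0,1]]]' && python3 -c "
from bench import ctrl
print(ctrl.close_job())"
```

```text
clock: 12.95
ee_pos: [591.5, 170.4, 252.1]
eef_rot: [-1.172, -2.722, 0.481]
wrist_force: [0.6, 0.2, 0.4]
finger_gap: 12.0
grip_force: 12.0
the job is handed in; nothing more can be done
None
```

I handed the job in at about 13 s (no verdict came back): the hood is open about 105 mm, the blue aid looked undisturbed in its socket at the last clear view, and the red aid is held still in the fingers, its door an estimated 5 mm or less from the point 14 cm out from the lens, facing it and leaning with the phone.

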